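# Sweep the steel glides through the tray gate into the slot

### The arm

A 6-joint arm with a two-finger parallel gripper is mounted at the origin on a cart in front of the work surface, level with it; the furniture and walls round the work are solid. World frame = base frame: x ahead of the robot, y to its left, z up, the work surface at z = 0. Lengths are in m, angles in rad, forces in N, time in s.
With the tool pointing down it reaches from about 0.4 to 0.925 m from the base axis. Payload 12.5 kg.
Tool frame: the origin (TCP) lies between the finger pads; the fingertips stand 8 mm ahead of it and the grasp point (between the pads) lies 11 mm behind it (arm.nose_length is the distance from the TCP to the fingertips, in m); z points along the fingers, y is the line along which they close (so a half turn about z gives the same grasp; the last joint's range is limited). The gripper opens to 95 mm and grips with 3 to 60 N. Pads are 20 mm wide; open, the fingers measure 119 mm over their backs; the gripper's body (75 mm by 180 mm) begins 59 mm behind the grasp point.
Start: joints at [-1.33, 0.491, 1.559, -0, 1.092, -0.106], TCP at [0.212, -0.588, 0.223] pointing down, gripper open.
Joint ranges: [-3.1, 3.1], [-0.84, 2.19], [0.05, 2.79], [-1.13, 4.28], [0.06, 2.93], [-2.69, 2.69]. Speed limits (rad/s): [2.22, 2.22, 2.79, 3.14, 3.14, 3.14].

### API

Orientations are given as [roll, pitch, yaw] about the fixed x, y, z axes, in that order (R = Rz(yaw) Ry(pitch) Rx(roll)).
In Python, from workcell import arm gives the robot as it stands. The module is installed in compiled form; this text tells all that it offers.
- The arm moves only by the tool servo_tool, never from a script. Its argument "motion" is text: rows parted by semicolons, each of 7 numbers parted by spaces: the shift along the tool's x, y, z in cm, then the turn, a rotation vector about the tool's x, y, z in rad, then the opening in per cent of the stroke, from 0 (shut) to 100 (fully open). A call has 1 to 10 rows; each row is the pose to reach, as a shift and turn from the pose commanded when the call began, along the tool's axes at that moment; what a row does not reach only later rows make up. A row lasts 1/12 s, in which the tool goes at most 41.7 mm and 7.16 degrees, less where a joint would pass 70% of its speed; a pose out of reach is approached as far as the arm can. A call with a gripper value outside its range is refused whole. The fingers move at their own pace and stop on an object; "squeeze" is the grip in N (left out, the last holds). Time passes only in rows, so rows that repeat a pose let the fingers close. It gives the time, the measured TCP pose, the force, the opening and the grip force at its end, in the units of the state.
- arm.state(): the state, without advancing time (a new reading comes with each control period).
- arm.snapshot(name): name is "scene" or "top" or "wrist"; returns a dict with "image" (384x512x3 uint8, red, green, blue), "fx", "fy", "cx", "cy" (pixels), "rvec" (rotation vector, rad) and "tvec" (3), from world to camera coordinates, as OpenCV has them; the wrist camera has in their place "tool_from_camera" (4x4, takes a point from camera to tool coordinates, whose origin is the TCP and whose axes are the flange's). Camera axes: x right, y down, z forward; pixel columns grow to the right and rows downward; lengths in m; the calibration is good to about 2 mm. A picture is of the moment at which its call begins: read the wrist's pose just before it. There is no depth.
- arm.hand_in(): hands the job in; it is judged then, once.
Trained networks look in a picture, given as the dict that the camera call returned (one of the last four; its "shot" number tells which), for a name from the list of things; names that differ only in an ending like _2 or _b are one class to them, and where a whole thing is asked for, a point or a joint stands for the part that bears it (a point fixed in the world has none). Each returns a list of dicts, best first, with "score" (0 to 1); they miss things now and then, are a little off and sometimes report something else, mostly with a low value. They report only what shows in the picture. A call takes as long as a camera call. They do not tell look-alikes from the thing itself.
- arm.look_for(target, picture): "position" ([column, row] in pixels, amid what is visible of it).
The state is a dict: "clock": time; "joint_positions": joint angles; "joint_vel": joint speeds; "effort": joint torques, N m; "eef_pos": TCP position; "tcp_rot": TCP orientation; "wrist_force": force on the tool from outside, world axes, zero at the start; "moment": the same for the moment, N m; "gripper_width": opening from 0.0 (shut) to 1.0 (fully open); "gripper_force": force on a finger pad.
Only numpy, scipy, OpenCV 4.12 (cv2) and the standard library are available. Lean on these libraries where they do the work, as an engineer would, in place of code of your own. Each camera call takes 0.05 s, during which the arm holds its last target. There are 200 camera calls.

### The job

With the fingertips, push the three steel glide discs on the white deck of the sorting tray through the narrow gate between the blue jaws, one after another, so that each drops into the slot beyond it. Only push them: do not pick up or lift any disc, and leave the masking tape roll, the tape measure and the cabinet hinge round the tray where they are.

Things in the scene. Friction and masses are not known exactly. Their poses are not given: they have to be found in the camera images.
- tray: Fixed wooden sorting tray: 240 mm along x, y from -175 to 160 mm, walls 10 mm thick, their tops at z = 80. Origin on the bench top under it; x across, y the sweep direction (deck to slot), z up. Flat white deck, top at z = 60, between x = -110 and 110, from the rear wall's inside at y = -165 to its open edge at y = 70
- gate (a point): middle of the 52 mm wide gate, on the deck's open edge and top surface (tray x 0, y 70, z 60 mm); axes as the tray's. Two blue jaws, 20 mm high, y 60 to 70 mm of the tray, flank it; blue guides of that height lead to it at 45 degrees, their faces running from tray (x +-110, y -22) to (x +-26, y 62) mm
- slot (a point): middle of the slot's floor (tray x 0, y 110, z 5 mm); axes as the tray's. The slot is a pocket behind the gate: 220 mm wide in x, tray y 70 to 150 mm, 55 mm deeper than the deck. A disc drops in once its middle is pushed past the deck's edge, so fingertips need hardly enter the gate
- glide_a: loose dark steel furniture glide: a flat round disc 40 mm across and 8 mm thick, about 70 g, with a bright ring and a small black dimple on its upper face; origin at the disc's centre, z along its axis. Starts lying flat on the tray's deck (origin 64 mm above the bench), its rim at least 10 mm from other discs and walls
- glide_b: loose dark steel furniture glide: a flat round disc 40 mm across and 8 mm thick, about 70 g, with a bright ring and a small black dimple on its upper face; origin at the disc's centre, z along its axis. Starts lying flat on the tray's deck (origin 64 mm above the bench), its rim at least 10 mm from other discs and walls
- glide_c: loose dark steel furniture glide: a flat round disc 40 mm across and 8 mm thick, about 70 g, with a bright ring and a small black dimple on its upper face; origin at the disc's centre, z along its axis. Starts lying flat on the tray's deck (origin 64 mm above the bench), its rim at least 10 mm from other discs and walls
- masking_roll: loose roll of masking tape, 94 mm across, 24 mm high, lying on the bench by the tray's +x side; origin at the centre of its underside
- tape_measure: loose yellow tape measure, 61 x 83 x 36 mm high, on the bench by the tray's -x side; origin at the centre of its underside
- cup_hinge: loose concealed cabinet hinge of bright metal, 100 x 56 x 24 mm high, on the bench by the tray's -x side; origin at the centre of its underside
Mind the look-alikes: they are no part of the job. What is shaped like the glide_c but red or turquoise is not meant.

How it is judged:
On the way, in this order (a step that is already met when the one before it is completed fails the run):
1. a first disc has dropped into the slot (((y of glide_a in the frame of tray between 0.072 and 0.152 m and x of glide_a in the frame of tray between -0.11 and 0.11 m and z of glide_a in the frame of tray below 0.05 m) or (y of glide_b in the frame of tray between 0.072 and 0.152 m and x of glide_b in the frame of tray between -0.11 and 0.11 m and z of glide_b in the frame of tray below 0.05 m) or (y of glide_c in the frame of tray between 0.072 and 0.152 m and x of glide_c in the frame of tray between -0.11 and 0.11 m and z of glide_c in the frame of tray below 0.05 m))), for 0.2 s.
2. then a second disc is in the slot too ((((y of glide_a in the frame of tray between 0.072 and 0.152 m and x of glide_a in the frame of tray between -0.11 and 0.11 m and z of glide_a in the frame of tray below 0.05 m) and (y of glide_b in the frame of tray between 0.072 and 0.152 m and x of glide_b in the frame of tray between -0.11 and 0.11 m and z of glide_b in the frame of tray below 0.05 m)) or ((y of glide_a in the frame of tray between 0.072 and 0.152 m and x of glide_a in the frame of tray between -0.11 and 0.11 m and z of glide_a in the frame of tray below 0.05 m) and (y of glide_c in the frame of tray between 0.072 and 0.152 m and x of glide_c in the frame of tray between -0.11 and 0.11 m and z of glide_c in the frame of tray below 0.05 m)) or ((y of glide_b in the frame of tray between 0.072 and 0.152 m and x of glide_b in the frame of tray between -0.11 and 0.11 m and z of glide_b in the frame of tray below 0.05 m) and (y of glide_c in the frame of tray between 0.072 and 0.152 m and x of glide_c in the frame of tray between -0.11 and 0.11 m and z of glide_c in the frame of tray below 0.05 m)))), for 0.2 s.
3. then the third disc is in as well (y of glide_a in the frame of tray between 0.072 and 0.152 m and x of glide_a in the frame of tray between -0.11 and 0.11 m and z of each of glide_a, glide_b, glide_c in the frame of tray below 0.05 m and y of glide_b in the frame of tray between 0.072 and 0.152 m and x of glide_b in the frame of tray between -0.11 and 0.11 m and y of glide_c in the frame of tray between 0.072 and 0.152 m and x of glide_c in the frame of tray between -0.11 and 0.11 m), for 0.2 s.
At the end, for the whole second after the job is handed in: All three discs lie at rest (under 20 mm/s) in the slot: each centre past the deck's edge (tray y 72 to 152 mm, within the side walls) and lower than 50 mm above the tray's underside, that is, 10 mm or more below the deck's top (all of step 3 and linear speed of each of glide_a, glide_b, glide_c below 0.02 m/s); the robot touches nothing.
It fails at once if a disc is lifted (its centre more than 10 mm above where it lies on the deck) (z of any of glide_a, glide_b, glide_c in the frame of tray above 0.074 m).
It fails at once if the tape roll, tape measure or hinge is moved by more than 20 mm (distance of any of masking_roll, tape_measure, cup_hinge from where it was at the start of the episode above 0.02 m).
It also fails if it takes over 72 s, if anything falls off the work surface, if the arm or the gripper's body presses on something with over 40 N, if the wrist force passes 120 N, or if a joint passes its speed limit or range.

## Working session

There is one attempt and no reset: what is moved stays moved. The work goes in short steps, Python scripts to look and compute and a tool call to move; the robot and the scene stay as the last step left them, time stands still between calls to the robot, and variables do not carry over. Pictures are saved under pics/ and viewed, at most 10 in all, crops included, and the job is handed in when it is done.

Besides the shell and the picture viewer there is one more tool, called as name(argument=value, ...), one argument or row to a line, values as JSON. servo_tool: Moves the arm, as the interface text tells. Its arguments: {"type":"object","properties":{"motion":{"type":"string"},"squeeze":{"type":"number"}},"required":["motion"]}

```bash
mkdir -p pics; cat > h.py <<'E'
import numpy as np, cv2
from workcell import arm
def ray(p,uv):
    K=np.array([[p['fx'],0,p['cx']],[0,p['fy'],p['cy']],[0,0,1.]])
    R=cv2.Rodrigues(np.array(p['rvec'],float))[0]; t=np.array(p['tvec'],float)
    return -R.T@t, R.T@np.linalg.inv(K)@np.array([uv[0],uv[1],1.])
def at(p,uv,z):
    o,d=ray(p,uv); return o+d*(z-o[2])/d[2]
def proj(p,X):
    K=np.array([[p['fx'],0,p['cx']],[0,p['fy'],p['cy']],[0,0,1.]])
    return cv2.projectPoints(np.array(X,float).reshape(-1,1,3),np.array(p['rvec'],float),np.array(p['tvec'],float),K,None)[0].reshape(-1,2)
E
python3 - <<'E'
from h import *
ims=[]
for n in ("top","scene"):
    p=arm.snapshot(n); ims.append(p['image'])
    for t in ("glide_a","tray","gate"):
        try: print(n,t,[(np.round(d['position']).tolist(),round(d['score'],2),np.round(at(p,d['position'],.064),3).tolist()) for d in arm.look_for(t,p)])
        except Exception as e: print(t,e)
    print(ray(p,(256,192))[0], p['fx'])
cv2.imwrite('pics/top.png',cv2.resize(ims[0][:,:,::-1],(800,600),interpolation=cv2.INTER_CUBIC))
cv2.imwrite('pics/scene.png',ims[1][:,:,::-1])
print(arm.state()['tcp_rot'],arm.state()['clock'],arm.nose_length)
E
```

```text
top glide_a [([264.0, 167.0], 0.78, [0.641, -0.024, 0.064]), ([343.0, 233.0], 0.7, [0.499, -0.191, 0.064]), ([280.0, 213.0], 0.6, [0.542, -0.058, 0.064]), ([345.0, 279.0], 0.57, [0.403, -0.193, 0.064]), ([215.0, 276.0], 0.55, [0.408, 0.081, 0.064]), ([233.0, 195.0], 0.54, [0.581, 0.044, 0.064]), ([355.0, 187.0], 0.51, [0.598, -0.217, 0.064])]
top tray [([223.0, 193.0], 0.87, [0.585, 0.066, 0.064])]
top gate [([228.0, 193.0], 0.84, [0.585, 0.055, 0.064])]
[ 0.46263775 -0.0275093   1.06522931] 469.11081263832597
scene glide_a [([238.0, 184.0], 0.69, [0.569, 0.04, 0.064]), ([294.0, 261.0], 0.63, [0.427, -0.272, 0.064]), ([281.0, 182.0], 0.6, [0.654, -0.016, 0.064]), ([250.0, 279.0], 0.54, [0.335, -0.264, 0.064]), ([258.0, 203.0], 0.51, [0.537, -0.063, 0.064])]
scene tray []
scene gate [([239.0, 195.0], 0.98, [0.531, -0.01, 0.064])]
[-0.10964473 -0.74747329  0.51052429] 489.38194102679626
[-3.14157828e+00 -1.63745883e-05  3.46790852e-01] 0.4 0.008
```

View pics/top.png

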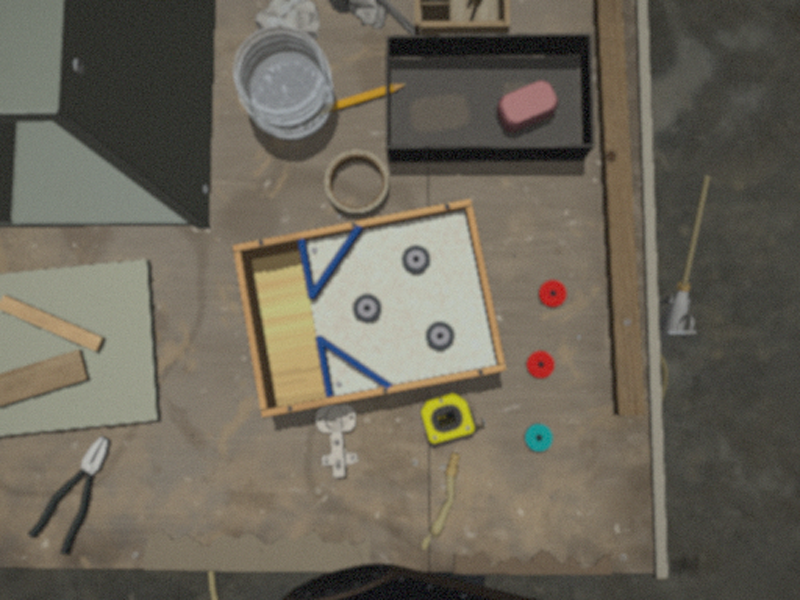

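View pics/scene.png

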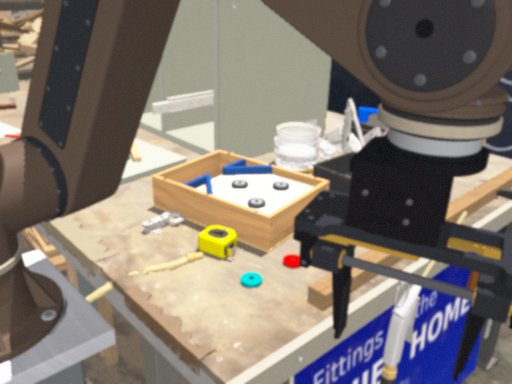

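The top view shows three dark steel discs on the white deck, at (416,259), (367,308) and (440,336) in the 800-px picture. The red discs at (552,293) and (541,364) and the turquoise one at (539,437) lie on the bench, so they are look-alikes and not meant. The slot is on the left, so tray +y points to image left. The roll is at (357,182), the tape measure at (447,418) and the hinge at (337,440). Next I fit the tray pose and confirm in an enlarged crop.

```bash
python3 - <<'E'
from h import *
from scipy.optimize import least_squares
p=arm.snapshot("top"); im=p['image']
px=np.array([[235,247],[470,201],[503,370],[265,414]])*.64   # (+x,+y),(+x,-y),(-x,-y),(-x,+y)
T=np.array([[.12,.16,.08],[.12,-.175,.08],[-.12,-.175,.08],[-.12,.16,.08]])
def W(q,X):
    c,s=np.cos(q[2]),np.sin(q[2]); X=np.atleast_2d(X)
    return np.c_[q[0]+c*X[:,0]-s*X[:,1],q[1]+s*X[:,0]+c*X[:,1],X[:,2]]
r=least_squares(lambda q:(proj(p,W(q,T))-px).ravel(),[.57,0,0.2]); q=r.x
print("tray",q.round(4),r.fun.round(1))
np.save('tray.npy',q)
hsv=cv2.cvtColor(im,cv2.COLOR_RGB2HSV)
c=hsv[:,:,2]<140; c&=hsv[:,:,1]<90
m=np.zeros(im.shape[:2],np.uint8)
deck=[[.105,-.03,.06],[.105,-.16,.06],[-.105,-.16,.06],[-.105,-.03,.06],[-.02,.06,.06],[.02,.06,.06]]
cv2.fillPoly(m,[proj(p,W(q,deck)).round().astype(int)],1)
n,l,st,ce=cv2.connectedComponentsWithStats((c&(m>0)).astype(np.uint8))
cs,sn=np.cos(q[2]),np.sin(q[2])
big=cv2.resize(im[110:290,130:340],None,fx=3.3,fy=3.3,interpolation=cv2.INTER_CUBIC)[:,:,::-1].copy()
def dr(X,col): cv2.polylines(big,[((proj(p,W(q,X))+.5-[130,110])*3.3).round().astype(int)],True,col,1)
for i in range(1,n):
    if st[i,4]<40: continue
    w=at(p,ce[i],.068); d=w[:2]-q[:2]
    t=np.array([cs*d[0]+sn*d[1],-sn*d[0]+cs*d[1]])
    print(ce[i].round(1),st[i,2:],w.round(4),"tray",t.round(4))
    a=np.linspace(0,6.28,40); dr(np.c_[t[0]+.02*np.cos(a),t[1]+.02*np.sin(a),0*a+.068],(0,255,0))
dr(T,(0,0,255))
for s in(1,-1): dr([[s*.11,-.022,.08],[s*.026,.062,.08],[s*.026,.07,.08],[s*.11,.07,.08]],(0,0,255))
cv2.imwrite('pics/fit.png',big)
E
```

```text
tray [0.5747 0.0451 0.1887] [-1.7 -1.6  1.3 -1.6  2.7  0.6 -2.4  2.3]
[265.8 166.3] [ 18  19 194] [ 0.6426 -0.0267  0.068 ] tray [ 0.0533 -0.0833]
[234.6 197.4] [ 18  19 198] [0.5753 0.0401 0.068 ] tray [-0.0003 -0.005 ]
[281.2 215.1] [ 18  19 194] [ 0.5373 -0.0594  0.068 ] tray [-0.0563 -0.0956]
```

View pics/fit.png

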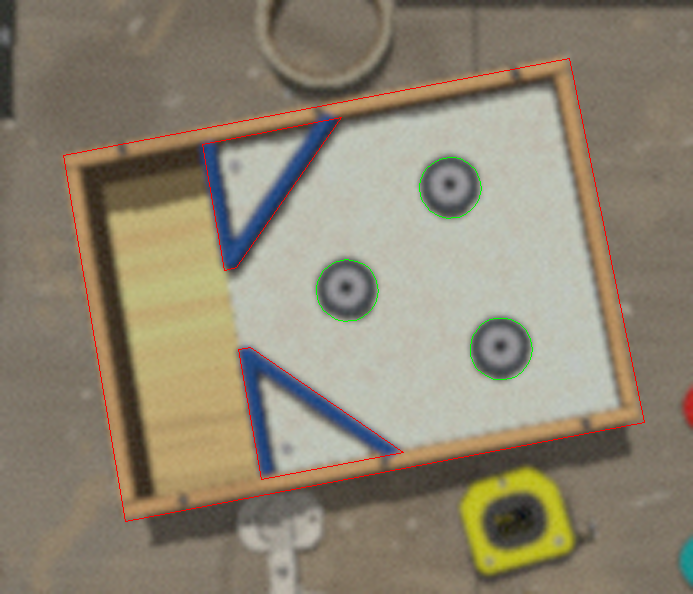

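The green circles sit on the three dark steel discs with bright rings, so these are the ones meant. The red tray and jaw outlines fit within about 1 px. I will push with the two fingertips about 20 mm apart as a cradle, taking the middle disc first. Next comes a planner that turns tray waypoints into tool-axis rows.

```bash
cat > plan.py <<'E'
from h import *
q=np.load('tray.npy')
def plan(wps,op=21):
    """wps: tray x,y,z of TCP (mm), heading deg CCW from tray +y"""
    s=arm.state(); R=cv2.Rodrigues(np.zeros(3))[0]
    y0=s['tcp_rot'][2]; c,sn=np.cos(y0),np.sin(y0)
    ct,st=np.cos(q[2]),np.sin(q[2]); out=[]
    for x,y,z,h in wps:
        w=np.array([q[0]+(ct*x-st*y)/1e3,q[1]+(st*x+ct*y)/1e3,z/1e3])-s['eef_pos']
        dy=np.pi/2+q[2]+np.radians(h)-y0
        dy=(dy+np.pi)%(2*np.pi)-np.pi
        out.append("%.1f %.1f %.1f 0 0 %.2f %d"%(100*(c*w[0]+sn*w[1]),100*(sn*w[0]-c*w[1]),-100*w[2],-dy,op))
    print("; ".join(out))
def where():
    s=arm.state(); d=np.array(s['eef_pos'][:2])-q[:2]; ct,st=np.cos(q[2]),np.sin(q[2])
    print('t',s['clock'],'tray',np.round([1e3*(ct*d[0]+st*d[1]),1e3*(-st*d[0]+ct*d[1]),1e3*s['eef_pos'][2]],1),'h',np.degrees(s['tcp_rot'][2]-np.pi/2-q[2]).round(1),'F',np.round(s['wrist_force'],1),'w',s['gripper_width']*95)
E
python3 -c "
from plan import *
plan([(0,-50,180,0)])"
```

```text
54.8 -42.3 4.3 0 0 -1.41 21
```

servo_tool(
  motion="54.8 -42.3 4.3 0 0 -1.41 21; 54.8 -42.3 4.3 0 0 -1.41 21; 54.8 -42.3 4.3 0 0 -1.41 21; 54.8 -42.3 4.3 0 0 -1.41 21; 54.8 -42.3 4.3 0 0 -1.41 21; 54.8 -42.3 4.3 0 0 -1.41 21; 54.8 -42.3 4.3 0 0 -1.41 21; 54.8 -42.3 4.3 0 0 -1.41 21; 54.8 -42.3 4.3 0 0 -1.41 21; 54.8 -42.3 4.3 0 0 -1.41 21",
)

```text
clock: 1.28
eef_pos: [0.4364, -0.2351, 0.1969]
tcp_rot: [3.141, 0.0, 1.603]
wrist_force: [0.7, -0.5, -0.7]
gripper_width: 0.351
gripper_force: 0.0
```

```bash
python3 -c "
from plan import *
where();plan([(0,-50,180,0)])"
```

```text
t 1.2833 tray [-188.4 -249.3  196.9] h -9.0 F [ 0.7 -0.5 -0.7] w 33.357812824386286
22.6 15.5 1.7 0 0 -0.16 21
```

servo_tool(
  motion="22.6 15.5 1.7 0 0 -0.16 21; 22.6 15.5 1.7 0 0 -0.16 21; 22.6 15.5 1.7 0 0 -0.16 21; 22.6 15.5 1.7 0 0 -0.16 21; 22.6 15.5 1.7 0 0 -0.16 21; 22.6 15.5 1.7 0 0 -0.16 21; 22.6 15.5 1.7 0 0 -0.16 21; 22.6 15.5 1.7 0 0 -0.16 21; 22.6 15.5 1.7 0 0 -0.16 21; 22.6 15.5 1.7 0 0 -0.16 21",
)

```text
clock: 2.12
eef_pos: [0.5844, -0.0073, 0.1797]
tcp_rot: [-3.141, 0.0, 1.757]
wrist_force: [-0.8, 0.1, 0.1]
gripper_width: 0.21
gripper_force: 0.0
```

```bash
python3 -c "
from plan import *
where();plan([(0,-50,110,0),(0,-50,71,0)])"
```

```text
t 2.1167 tray [ -0.3 -53.2 179.7] h -0.1 F [-0.8  0.1  0.1] w 19.98908466644535
0.3 0.0 7.0 0 0 -0.00 21; 0.3 0.0 10.9 0 0 -0.00 21
```

Descend, then check the height and what the view shows from the wrist.

servo_tool(
  motion="0.3 0 3 0 0 0 21; 0.3 0 6 0 0 0 21; 0.3 0 9 0 0 0 21; 0.3 0 10 0 0 0 21; 0.3 0 10.9 0 0 0 21; 0.3 0 10.9 0 0 0 21; 0.3 0 10.9 0 0 0 21",
)

```text
clock: 2.7
eef_pos: [0.5846, -0.0046, 0.0717]
tcp_rot: [3.141, 0.0, 1.756]
wrist_force: [-0.0, 0.6, 0.6]
gripper_width: 0.21
gripper_force: 0.0
```

```bash
python3 -c "
from plan import *
where();plan([(0,y,71,0) for y in (-40,-32,-24,-16,-8,0,8,16,24,32)])
p=arm.snapshot('wrist');cv2.imwrite('pics/w1.png',p['image'][:,:,::-1])"
```

```text
t 2.7 tray [  0.4 -50.6  71.7] h -0.2 F [-0.   0.6  0.6] w 19.935867926696677
1.1 -0.0 0.1 0 0 -0.00 21; 1.9 -0.1 0.1 0 0 -0.00 21; 2.7 -0.1 0.1 0 0 -0.00 21; 3.5 -0.1 0.1 0 0 -0.00 21; 4.3 -0.1 0.1 0 0 -0.00 21; 5.1 -0.1 0.1 0 0 -0.00 21; 5.9 -0.1 0.1 0 0 -0.00 21; 6.7 -0.1 0.1 0 0 -0.00 21; 7.5 -0.1 0.1 0 0 -0.00 21; 8.3 -0.1 0.1 0 0 -0.00 21
```

View pics/w1.png

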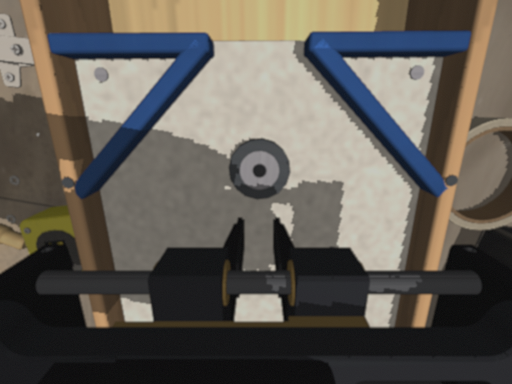

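The wrist view shows the disc at (260,170), centred between the fingertips at columns 238 and 280, and the gate straight ahead around column 260. I push now.

servo_tool(
  motion="1.1 0 0 0 0 0 21; 1.9 0 0 0 0 0 21; 2.7 0 0 0 0 0 21; 3.5 0 0 0 0 0 21; 4.3 0 0 0 0 0 21; 5.1 0 0 0 0 0 21; 5.9 0 0 0 0 0 21; 6.7 0 0 0 0 0 21; 7.5 0 0 0 0 0 21; 8.3 0 0 0 0 0 21",
)

```text
clock: 3.58
eef_pos: [0.5687, 0.0783, 0.0707]
tcp_rot: [-3.142, 0.0, 1.757]
wrist_force: [0.3, -0.3, -0.9]
gripper_width: 0.21
gripper_force: 0.4
```

```bash
python3 -c "
from plan import *
where();plan([(0,y,71,0) for y in (40,46,52,52,40)])
p=arm.snapshot('wrist');cv2.imwrite('pics/w2.png',p['image'][:,:,::-1])"
```

```text
t 3.5833 tray [ 0.4 33.8 70.7] h -0.2 F [ 0.3 -0.3 -0.9] w 19.914720132958813
0.6 -0.0 -0.0 0 0 -0.00 21; 1.2 -0.0 -0.0 0 0 -0.00 21; 1.8 -0.0 -0.0 0 0 -0.00 21; 1.8 -0.0 -0.0 0 0 -0.00 21; 0.6 -0.0 -0.0 0 0 -0.00 21
```

View pics/w2.png

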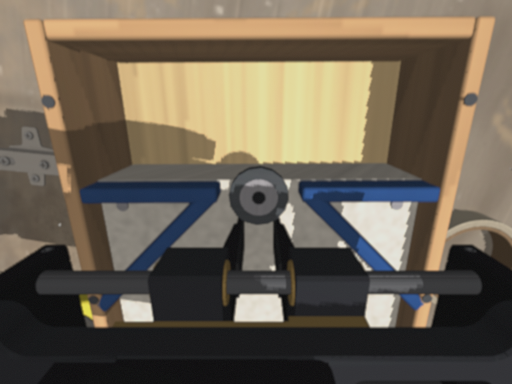

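The disc sits in the cradle in the middle of the gate at (258,195). I finish the push, then retreat.

servo_tool(
  motion="0.6 0 0 0 0 0 21; 1.2 0 0 0 0 0 21; 1.9 0 0 0 0 0 21; 1.9 0 0 0 0 0 21; 0.9 0 0 0 0 0 21; -1 0 0 0 0 0 21; -3 0 0 0 0 0 21; -3 0 -4 0 0 0 21; -3 0 -6 0 0 0 21; -3 0 -6 0 0 0 21",
)

```text
clock: 4.47
eef_pos: [0.5763, 0.0467, 0.1346]
tcp_rot: [3.136, 0.001, 1.756]
wrist_force: [-0.6, 0.1, 0.0]
gripper_width: 0.209
gripper_force: 0.0
```

```bash
python3 - <<'E'
from plan import *
where();p=arm.snapshot('wrist');cv2.imwrite('pics/w3.png',p['image'][:,:,::-1])
# disc A: start (53.3,-83.3), cradle offset 27.3, path bezier to (0,30)
def hd(a): return np.array([-np.sin(np.radians(a)),np.cos(np.radians(a))])
A=np.array([53.3,-83.3]); h=32
b=A-(27.3+14)*hd(h); print(b)
plan([(b[0],b[1],131,h),(b[0],b[1],71,h)])
E
```

```text
t 4.4667 tray [  1.9   1.3 134.6] h -0.2 F [-0.6  0.1  0. ] w 19.876728008215895
[  75.18566561 -118.32438637]
-12.0 7.5 0.2 0 0 -0.56 21; -12.0 7.5 6.2 0 0 -0.56 21
```

View pics/w3.png

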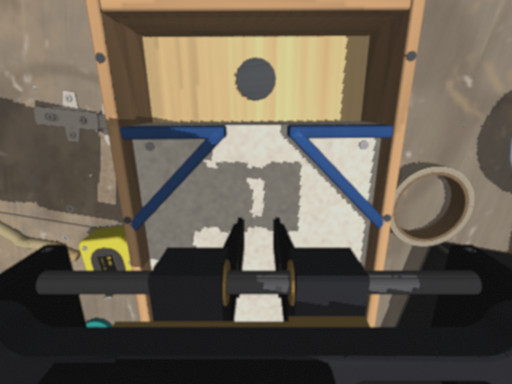

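The first disc lies in the slot at (255,79), flipped. Now to disc A on the +x side.

servo_tool(
  motion="-4 2.5 0 0 0 -0.12 21; -8 5 0 0 0 -0.24 21; -12 7.5 0 0 0 -0.36 21; -12 7.5 0.2 0 0 -0.48 21; -12 7.5 0.2 0 0 -0.56 21; -12 7.5 0.2 0 0 -0.56 21; -12 7.5 0.2 0 0 -0.56 21; -12 7.5 0.2 0 0 -0.56 21",
)

```text
clock: 5.18
eef_pos: [0.6698, -0.0557, 0.1282]
tcp_rot: [-3.141, -0.001, 2.314]
wrist_force: [-0.2, -0.1, 0.6]
gripper_width: 0.205
gripper_force: 0.0
```

```bash
python3 - <<'E'
from plan import *
where()
plan([(75.2,-118.3,71,32)])
p=arm.snapshot('top'); im=p['image']
for d in arm.look_for('glide_a',p):
    w=at(p,d['position'],.068)[:2]-q[:2]; ct,st=np.cos(q[2]),np.sin(q[2])
    print(round(d['score'],2),np.round([1e3*(ct*w[0]+st*w[1]),1e3*(-st*w[0]+ct*w[1])]))
E
```

```text
t 5.1833 tray [  74.5 -116.9  128.2] h 31.8 F [-0.2 -0.1  0.6] w 19.484971243699615
-0.2 -0.0 5.7 0 0 -0.00 21
0.69 [ -30. -257.]
0.64 [-218. -203.]
0.56 [-13. 101.]
0.51 [-118. -223.]
```

servo_tool(
  motion="-0.2 0 3 0 0 0 21; -0.2 0 4.5 0 0 0 21; -0.2 0 5.7 0 0 0 21; -0.2 0 5.7 0 0 0 21; -0.2 0 5.7 0 0 0 21",
)

```text
clock: 5.7
eef_pos: [0.6716, -0.0572, 0.0718]
tcp_rot: [-3.141, -0.0, 2.317]
wrist_force: [-0.4, 0.5, -0.5]
gripper_width: 0.21
gripper_force: 0.0
```

```bash
cat > bez.py <<'E'
from plan import *
import sys
def path(A,c,e,step=8.,pre=14,off=27.3):
    A,c,e=map(np.array,(A,c,e)); t=np.linspace(0,1,400)[:,None]
    P=(1-t)**2*A+2*t*(1-t)*c+t*t*e; D=2*(1-t)*(c-A)+2*t*(e-c)
    h0=D[0]/np.linalg.norm(D[0])
    P=np.r_[[A-h0*pre],P]; D=np.r_[[D[0]],D]
    s=np.r_[0,np.cumsum(np.linalg.norm(np.diff(P,axis=0),axis=1))]
    h=np.unwrap(np.arctan2(-D[:,0],D[:,1]))
    ss=np.append(np.arange(step,s[-1],step),s[-1])
    X=np.interp(ss,s,P[:,0]);Y=np.interp(ss,s,P[:,1]);H=np.interp(ss,s,h)
    return [(x+off*np.sin(a),y-off*np.cos(a),71,np.degrees(a)) for x,y,a in zip(X,Y,H)]
E
python3 - <<'E'
from bez import *
where(); w=path((53.3,-83.3),(0,2),(0,45)); print(len(w)); plan(w[:10])
p=arm.snapshot('wrist');cv2.imwrite('pics/w4.png',p['image'][:,:,::-1])
E
```

```text
t 5.7 tray [  76.1 -118.6   71.8] h 31.9 F [-0.4  0.5 -0.5] w 19.984525593444687
20
0.9 -0.1 0.1 0 0 -0.00 21; 1.7 -0.1 0.1 0 0 0.00 21; 2.5 -0.1 0.1 0 0 0.01 21; 3.3 -0.1 0.1 0 0 0.02 21; 4.1 -0.1 0.1 0 0 0.03 21; 4.9 -0.1 0.1 0 0 0.04 21; 5.7 -0.1 0.1 0 0 0.06 21; 6.5 -0.1 0.1 0 0 0.07 21; 7.3 -0.1 0.1 0 0 0.09 21; 8.1 -0.1 0.1 0 0 0.11 21
```

View pics/w4.png

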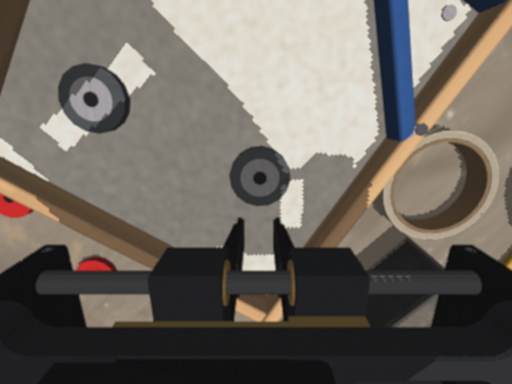

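The disc at (260,176) is centred ahead of the fingertips, and the third disc at (92,98) is clear of them.

servo_tool(
  motion="0.9 -0.1 0.1 0 0 0 21; 1.7 -0.1 0.1 0 0 0 21; 2.5 -0.1 0.1 0 0 0.01 21; 3.3 -0.1 0.1 0 0 0.02 21; 4.1 -0.1 0.1 0 0 0.03 21; 4.9 -0.1 0.1 0 0 0.04 21; 5.7 -0.1 0.1 0 0 0.06 21; 6.5 -0.1 0.1 0 0 0.07 21; 7.3 -0.1 0.1 0 0 0.09 21; 8.1 -0.1 0.1 0 0 0.11 21",
)

```text
clock: 6.58
eef_pos: [0.6154, 0.002, 0.0709]
tcp_rot: [3.142, 0.0, 2.206]
wrist_force: [0.7, 0.3, 0.1]
gripper_width: 0.209
gripper_force: 0.4
```

```bash
python3 - <<'E'
from bez import *
where(); w=path((53.3,-83.3),(0,2),(0,45)); print(np.round(w[9],1)); plan(w[10:])
p=arm.snapshot('wrist');print(arm.look_for('glide_a',p)[:3])
E
```

```text
t 6.5833 tray [ 31.9 -50.   70.9] h 25.6 F [0.7 0.3 0.1] w 19.90125554880843
[ 32.9 -50.4  71.   25.7]
0.7 0.0 -0.0 0 0 0.02 21; 1.5 -0.0 -0.0 0 0 0.04 21; 2.3 -0.1 -0.0 0 0 0.07 21; 3.1 -0.1 -0.0 0 0 0.10 21; 3.9 -0.1 -0.0 0 0 0.14 21; 4.7 -0.1 -0.0 0 0 0.19 21; 5.6 -0.1 -0.0 0 0 0.25 21; 6.4 -0.0 -0.0 0 0 0.32 21; 7.2 0.0 -0.0 0 0 0.41 21; 7.5 0.0 -0.0 0 0 0.45 21
[{'position': [316.3, 16.6], 'score': 0.95}, {'position': [119.7, 236.7], 'score': 0.67}, {'position': [258.9, 191.7], 'score': 0.59}]
```

servo_tool(
  motion="0.7 0 0 0 0 0.02 21; 1.5 0 0 0 0 0.04 21; 2.3 -0.1 0 0 0 0.07 21; 3.1 -0.1 0 0 0 0.1 21; 3.9 -0.1 0 0 0 0.14 21; 4.7 -0.1 0 0 0 0.19 21; 5.6 -0.1 0 0 0 0.25 21; 6.4 0 0 0 0 0.32 21; 7.2 0 0 0 0 0.41 21; 7.5 0 0 0 0 0.45 21",
)

```text
clock: 7.52
eef_pos: [0.571, 0.0622, 0.0708]
tcp_rot: [-3.141, -0.0, 1.753]
wrist_force: [-0.1, 0.4, -0.1]
gripper_width: 0.211
gripper_force: 0.2
```

```bash
python3 - <<'E'
from bez import *
where(); plan([(0,y,71,0) for y in (25,32,39,46,53,53,40,15)])
p=arm.snapshot('wrist');print(arm.look_for('glide_a',p)[:3])
E
```

```text
t 7.5167 tray [-0.4 17.6 70.8] h -0.4 F [-0.1  0.4 -0.1] w 20.042722267827543
0.7 0.0 -0.0 0 0 -0.01 21; 1.4 0.0 -0.0 0 0 -0.01 21; 2.1 0.0 -0.0 0 0 -0.01 21; 2.8 0.0 -0.0 0 0 -0.01 21; 3.5 0.0 -0.0 0 0 -0.01 21; 3.5 0.0 -0.0 0 0 -0.01 21; 2.2 0.0 -0.0 0 0 -0.01 21; -0.3 0.0 -0.0 0 0 -0.01 21
[{'position': [258.6, 194.5], 'score': 0.87}, {'position': [260.6, 96.8], 'score': 0.78}]
```

The disc is still in the cradle at (259,195) and in line with the gate.

servo_tool(
  motion="0.7 0 0 0 0 0 21; 1.4 0 0 0 0 0 21; 2.1 0 0 0 0 0 21; 2.8 0 0 0 0 0 21; 3.6 0 0 0 0 0 21; 3.6 0 0 0 0 0 21; 2.2 0 0 0 0 0 21; -0.5 0 0 0 0 0 21; -1.5 0 -3 0 0 0 21; -1.5 0 -6 0 0 0 21",
)

```text
clock: 8.45
eef_pos: [0.5739, 0.0442, 0.1302]
tcp_rot: [-3.138, -0.0, 1.755]
wrist_force: [0.7, -0.3, 1.2]
gripper_width: 0.21
gripper_force: 0.0
```

```bash
python3 - <<'E'
from bez import *
where()
w=path((-56.3,-95.6),(0,2),(0,45)); h=w[0][3]; r=np.radians(h)
b=(-56.3+41.3*np.sin(r),-95.6-41.3*np.cos(r)); print(b,h)
plan([(*b,131,h)])
p=arm.snapshot('wrist');print(arm.look_for('glide_a',p)[:4]);cv2.imwrite('pics/w5.png',p['image'][:,:,::-1])
E
```

```text
t 8.45 tray [ -0.9  -0.7 130.2] h -0.3 F [ 0.7 -0.3  1.2] w 19.927689592344514
(np.float64(-76.93642183431632), np.float64(-131.37468509821088)) -29.9782511911227
-13.1 -7.5 -0.1 0 0 0.52 21
[{'position': [258.7, 77.7], 'score': 0.75}, {'position': [258.5, 106.9], 'score': 0.68}, {'position': [100.3, 321.2], 'score': 0.68}]
```

View pics/w5.png

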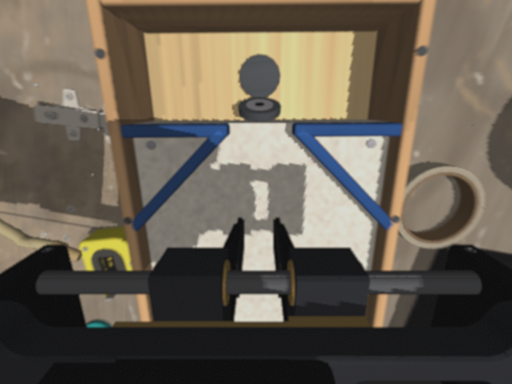

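The second disc is deep in the slot at (259,106). Its width, about 42 px, matches the first, which lies on the floor. It leans between the first disc and the wall. Now the third disc, on the -x side.

servo_tool(
  motion="-4 -2 0 0 0 0.1 21; -8 -4 0 0 0 0.2 21; -12 -6 0 0 0 0.3 21; -13.1 -7.5 0 0 0 0.4 21; -13.1 -7.5 0 0 0 0.52 21; -13.1 -7.5 0 0 0 0.52 21; -13.1 -7.5 0 0 0 0.52 21; -13.1 -7.5 0 0 0 0.52 21",
)

```text
clock: 9.22
eef_pos: [0.5249, -0.0954, 0.1306]
tcp_rot: [-3.142, 0.0, 1.241]
wrist_force: [-0.2, -0.3, 0.2]
gripper_width: 0.211
gripper_force: 0.0
```

```bash
python3 - <<'E'
from bez import *
where()
plan([(-76.9,-131.4,71,-30)])
p=arm.snapshot('wrist');print(arm.look_for('glide_a',p)[:4])
E
```

```text
t 9.2167 tray [ -75.2 -128.6  130.6] h -29.7 F [-0.2 -0.3  0.2] w 20.067441723747297
-0.3 -0.0 6.0 0 0 0.01 21
[{'position': [364.4, 253.2], 'score': 0.66}, {'position': [260.6, 159.6], 'score': 0.64}, {'position': [265.1, 263.2], 'score': 0.57}]
```

servo_tool(
  motion="-0.3 0 3 0 0 0.01 21; -0.3 0 4.5 0 0 0.01 21; -0.3 0 6 0 0 0.01 21; -0.3 0 6 0 0 0.01 21; -0.3 0 6 0 0 0.01 21",
)

```text
clock: 9.73
eef_pos: [0.5238, -0.0979, 0.0702]
tcp_rot: [-3.141, 0.0, 1.23]
wrist_force: [0.1, -0.1, -0.1]
gripper_width: 0.208
gripper_force: 0.0
```

```bash
python3 - <<'E'
from bez import *
where(); w=path((-56.3,-95.6),(0,2),(0,45)); print(len(w)); plan(w[:10])
p=arm.snapshot('wrist');print(arm.look_for('glide_a',p)[:4])
E
```

```text
t 9.7333 tray [ -76.8 -130.8   70.2] h -30.4 F [ 0.1 -0.1 -0.1] w 19.80661929718556
21
0.7 0.0 -0.1 0 0 -0.01 21; 1.5 0.0 -0.1 0 0 -0.01 21; 2.3 0.0 -0.1 0 0 -0.02 21; 3.1 0.0 -0.1 0 0 -0.02 21; 3.9 0.0 -0.1 0 0 -0.03 21; 4.7 0.0 -0.1 0 0 -0.04 21; 5.5 0.0 -0.1 0 0 -0.05 21; 6.3 -0.0 -0.1 0 0 -0.06 21; 7.1 -0.0 -0.1 0 0 -0.07 21; 7.9 -0.1 -0.1 0 0 -0.09 21
[{'position': [268.6, 312.0], 'score': 0.73}, {'position': [260.2, 175.6], 'score': 0.69}, {'position': [382.8, 298.5], 'score': 0.57}]
```

The third disc is at (260,176), centred again.

servo_tool(
  motion="0.7 0 -0.1 0 0 -0.01 21; 1.5 0 -0.1 0 0 -0.01 21; 2.3 0 -0.1 0 0 -0.02 21; 3.1 0 -0.1 0 0 -0.02 21; 3.9 0 -0.1 0 0 -0.03 21; 4.7 0 -0.1 0 0 -0.04 21; 5.5 0 -0.1 0 0 -0.05 21; 6.3 0 -0.1 0 0 -0.06 21; 7.1 0 -0.1 0 0 -0.07 21; 7.9 -0.1 -0.1 0 0 -0.09 21",
)

```text
clock: 10.67
eef_pos: [0.5498, -0.0231, 0.0718]
tcp_rot: [3.141, 0.0, 1.318]
wrist_force: [-0.1, -0.7, 0.3]
gripper_width: 0.211
gripper_force: 0.4
```

```bash
python3 - <<'E'
from bez import *
where(); w=path((-56.3,-95.6),(0,2),(0,45)); print(np.round(w[9],1)); plan(w[10:20])
p=arm.snapshot('wrist');print(arm.look_for('glide_a',p)[:4])
E
```

```text
t 10.6667 tray [-37.2 -62.3  71.8] h -25.3 F [-0.1 -0.7  0.3] w 20.010242897451377
[-37.1 -62.   71.  -25.4]
0.8 0.0 0.1 0 0 -0.01 21; 1.6 0.1 0.1 0 0 -0.03 21; 2.4 0.1 0.1 0 0 -0.05 21; 3.2 0.1 0.1 0 0 -0.07 21; 4.0 0.1 0.1 0 0 -0.10 21; 4.8 0.1 0.1 0 0 -0.13 21; 5.7 0.1 0.1 0 0 -0.17 21; 6.5 0.1 0.1 0 0 -0.21 21; 7.3 0.0 0.1 0 0 -0.27 21; 8.1 -0.0 0.1 0 0 -0.35 21
[{'position': [258.9, 195.3], 'score': 0.66}, {'position': [205.5, 7.4], 'score': 0.6}]
```

servo_tool(
  motion="0.8 0 0.1 0 0 -0.01 21; 1.6 0.1 0.1 0 0 -0.03 21; 2.4 0.1 0.1 0 0 -0.05 21; 3.2 0.1 0.1 0 0 -0.07 21; 4 0.1 0.1 0 0 -0.1 21; 4.8 0.1 0.1 0 0 -0.13 21; 5.7 0.1 0.1 0 0 -0.17 21; 6.5 0.1 0.1 0 0 -0.21 21; 7.3 0 0.1 0 0 -0.27 21; 8.1 0 0.1 0 0 -0.35 21",
)

```text
clock: 11.6
eef_pos: [0.5698, 0.0556, 0.0707]
tcp_rot: [-3.141, 0.0, 1.672]
wrist_force: [-0.5, -0.3, 0.2]
gripper_width: 0.211
gripper_force: 0.2
```

```bash
python3 - <<'E'
from bez import *
where(); plan([(0,17,71,-3),(0,22,71,0)]+[(0,y,71,0) for y in (30,38,46,53,53,30,15)])
p=arm.snapshot('wrist');print(arm.look_for('glide_a',p)[:4])
E
```

```text
t 11.6 tray [-2.8 11.2 70.7] h -5.0 F [-0.5 -0.3  0.2] w 20.01715037613149
0.6 0.2 -0.0 0 0 -0.04 21; 1.1 0.2 -0.0 0 0 -0.09 21; 1.9 0.1 -0.0 0 0 -0.09 21; 2.7 0.0 -0.0 0 0 -0.09 21; 3.5 -0.0 -0.0 0 0 -0.09 21; 4.2 -0.1 -0.0 0 0 -0.09 21; 4.2 -0.1 -0.0 0 0 -0.09 21; 1.9 0.1 -0.0 0 0 -0.09 21; 0.4 0.2 -0.0 0 0 -0.09 21
[{'position': [253.1, 124.7], 'score': 0.95}, {'position': [251.4, 86.5], 'score': 0.71}, {'position': [259.2, 195.7], 'score': 0.63}, {'position': [262.3, 110.9], 'score': 0.6}]
```

servo_tool(
  motion="0.6 0.2 0 0 0 -0.04 21; 1.1 0.2 0 0 0 -0.09 21; 1.9 0.1 0 0 0 -0.09 21; 2.7 0 0 0 0 -0.09 21; 3.5 0 0 0 0 -0.09 21; 4.3 -0.1 0 0 0 -0.09 21; 4.3 -0.1 0 0 0 -0.09 21; 1.9 0.1 0 0 0 -0.09 21; -1 0.2 -3 0 0 -0.09 21; -1 0.2 -7 0 0 -0.09 21",
)

```text
clock: 12.53
eef_pos: [0.5719, 0.0418, 0.139]
tcp_rot: [-3.136, -0.001, 1.755]
wrist_force: [0.3, -0.2, 0.9]
gripper_width: 0.208
gripper_force: 0.0
```

servo_tool(
  motion="0 0 -3 0 0 0 21; 0 0 -5 0 0 0 21; 0 0 -5 0 0 0 21; 0 0 -5 0 0 0 21",
)

```text
clock: 12.87
eef_pos: [0.5729, 0.0448, 0.1915]
tcp_rot: [3.14, 0.001, 1.756]
wrist_force: [0.1, 0.4, 0.0]
gripper_width: 0.208
gripper_force: 0.0
```

```bash
python3 - <<'E'
from bez import *
where()
p=arm.snapshot('wrist');print(arm.look_for('glide_a',p)[:4]);a=p['image']
p=arm.snapshot('scene')
cv2.imwrite('pics/w6.png',cv2.resize(a[20:220,130:400],None,fx=2.6,fy=2.6)[:,:,::-1])
E
```

```text
t 12.8667 tray [-1.800e+00  1.000e-01  1.915e+02] h -0.2 F [0.1 0.4 0. ] w 19.74120473146688
[{'position': [259.1, 102.5], 'score': 0.95}, {'position': [119.9, 302.6], 'score': 0.93}, {'position': [264.7, 114.2], 'score': 0.68}, {'position': [260.3, 84.7], 'score': 0.68}]
```

View pics/w6.png

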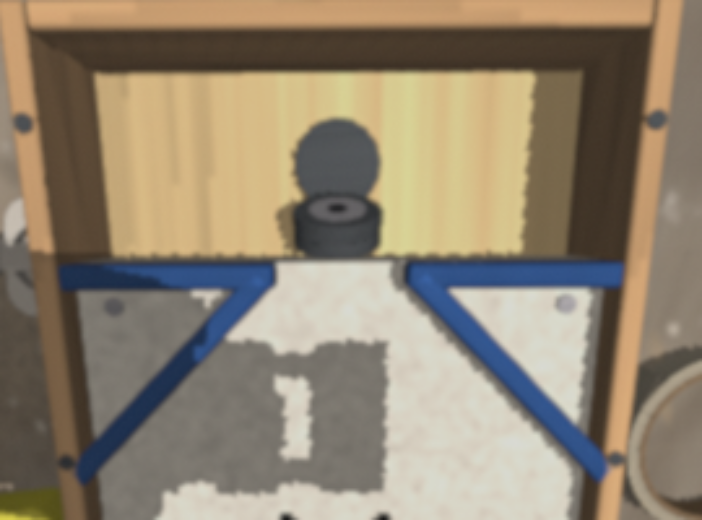

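All three discs are down in the slot: one flat at (337,160), two leaning between it and the deck wall at (337,210) and (337,238). All have the same apparent width, so all are on or near the floor. I let them settle briefly, check that nothing moves, and hand in.

servo_tool(
  motion="0 0 -3 0 0 0 21; 0 0 -3 0 0 0 21; 0 0 -3 0 0 0 21; 0 0 -3 0 0 0 21; 0 0 -3 0 0 0 21; 0 0 -3 0 0 0 21; 0 0 -3 0 0 0 21; 0 0 -3 0 0 0 21; 0 0 -3 0 0 0 21; 0 0 -3 0 0 0 21",
)

```text
clock: 13.85
eef_pos: [0.5727, 0.0448, 0.2207]
tcp_rot: [-3.141, 0.0, 1.757]
wrist_force: [0.8, -0.4, 0.2]
gripper_width: 0.212
gripper_force: 0.0
```

```bash
python3 - <<'E'
from bez import *
a=arm.snapshot('wrist')['image']
for _ in range(8): b=arm.snapshot('wrist')['image']
d=cv2.absdiff(cv2.blur(a,(5,5)),cv2.blur(b,(5,5)))[60:130,200:320]; print('diff',d.max(),d.mean())
if d.max()<25: print(arm.hand_in())
E
```

```text
diff 8 0.24313492063492065
the job is handed in; nothing more can be done
None
```

All three steel discs were pushed through the gate and lie at rest in the slot in the last pictures, none was picked up, the arm stayed clear of the roll, tape measure and hinge, and the job was handed in at about 14 s; no verdict came back.

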